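# Stand up the fallen bottles in the reagent lane and close up the row

### The job

Two tall bottles in the bottle rack have tipped over onto its front rail: stand both upright in the lane without knocking over the small white bottle between them, and set the stray brown bottle upright in the free place of the lane beside the blue follower. Then, last of all, slide the follower along until all four bottles are closed up against the end stop, and leave the other things on the table where they are.

Things in the scene. Friction and masses are not known exactly. Their poses are not given: they have to be found in the camera images.
- rack: Fixed bottle rack. Origin on the table; y runs along the lane from end stop to follower, x from front rail to rear wall (away from the robot). Grey floor board, top 6 mm up. In its frame: end stop's face y = -0.200, board ends y = 0.280, rear wall's face x = 0.076, both 95 mm high; front rail a 10 mm steel bar at x = -0.052, centre 72 mm up, end posts at y = -0.205 and 0.275.
- silver_bottle_mid (a point): Silver-grey bottle, red cap, 63 deep (x) x 90 wide (y) x 222 mm tall, cap 46 across, 27 high; 0.35 kg. Point: half-way up its axis; z base to cap. Tipped 0.6 rad towards the robot onto the front rail, front edge of its base on the floor at rack x = 0. Pushing the cap in an arc about that edge rights it; below about 0.3 rad it drops onto its base.
- cream_bottle_mid (a point): Cream-white bottle, yellow cap, tipped in the same way: 66 deep (x) x 95 wide (y) x 212 mm tall, cap 44 mm across and 27 high, about 0.35 kg. The point is half-way up, on its axis; z runs from base to cap. The silver and the cream bottle may have changed places.
- small_white_mid (a point): Small white round bottle with a white cap, standing upright in the lane between the two tipped ones; 68 mm across, 150 mm tall. The point is half-way up, on its axis.
- amber_mid (a point): Stray brown glass bottle, black cap, standing on the table in front of the rack's left part; 70 mm across, 142 tall, 0.3 kg; cap 28 mm across, the top 20 mm. The point is half-way up, on its axis. Its place is the free part of the lane, between the tipped bottle nearest the follower and the follower's face.
- follower (a joint): Blue follower plate, 90 mm high: 0 = fully back, face at y = 0.220 in the rack's frame; the value (m) grows as it slides towards the end stop (face at y = 0.220 - value). Stiff (2 N alone, about 10 to 15 N with the whole row before it); stays where it is left. With the four bottles fully closed up it stands at about 0.103 to 0.107.
- follower_post (a point): Black knob, 28 mm across, on the follower's 22 mm upright post. The point is on the post's axis, 196 mm above the table, 20 mm below the knob's top; 34 mm behind the follower's face (side away from the bottles), at x = 0.024 in the rack's frame.
- grey_tub: Bystander: grey tub with a lid, 70 mm across, 80 mm tall; origin at its underside.

How it is judged:
By the outcome, as a careful person would: the job done as asked, in the order asked, and still so for the second after the job is handed in, with the robot touching nothing.
It also fails if it takes over 72 s, if anything falls off the work surface, if the arm or the gripper's body presses on something with over 40 N, if the wrist force passes 120 N, or if a joint passes its speed limit or range.

### The arm

A 7-joint arm with a two-finger parallel gripper is mounted at the origin on a cart in front of the work surface, level with it; the furniture and walls round the work are solid. World frame = base frame: x ahead of the robot, y to its left, z up, the work surface at z = 0. Lengths are in m, angles in rad, forces in N, time in s.
With the tool pointing down it reaches from about 0.35 to 0.9 m from the base axis. Payload 19.9 kg.
Tool frame: the origin (TCP) lies midway between the tips of the shut fingers; the grasp point (between the pads) lies 19 mm behind it; z points along the fingers, y is the line along which they close (so a half turn about z gives the same grasp; the last joint's range is limited). The gripper opens to 94 mm and grips with 3 to 60 N. Pads are 16 mm wide; open, the fingers measure 119 mm over their backs; the gripper's body (75 mm by 177 mm) begins 78 mm behind the grasp point.
Start: joints at [1.296, 0.417, -0.01, 1.614, 0.005, 1.111, -0.053], TCP at [0.144, -0.608, 0.205] pointing down, gripper open.
Joint ranges: [-2.81, 2.81], [-0.39, 2.02], [-1.27, 1.25], [0.06, 2.57], [-1.19, 4.33], [0.19, 2], [-2.82, 2.82]. Speed limits (rad/s): [1.89, 1.89, 2.39, 2.39, 3.01, 3.01, 3.01].

### API

Orientations are given as a unit quaternion [x, y, z, w].
In Python, from station import manip gives the robot as it stands.
- The arm moves only by the shell command python3 -m handwheel 'ROWS' [FORCE]. ROWS is JSON, a list that holds one entry, the list of rows, each a list of 5 numbers: the gripper command: -1 is fully open, 1 is shut, values between are in proportion, then the shift along the tool's x, y, z each as a share of 10 cm, from -1 to 1, then the turn about the tool's z as a share of 360 degrees, from -1 to 1. In form: [[[hand, x, y, z, twist], ...]]. A call has 1 to 5 rows; each row is the pose to reach, as a shift and turn from the pose commanded when the call began, along the tool's axes at that moment, turning the shorter way round; what a row does not reach only later rows make up. A row lasts 1/12 s, in which the tool goes at most 41.7 mm and 7.16 degrees, less where a joint would pass 70% of its speed; a pose out of reach is approached as far as the arm can. A call with a number of a shift or a turn outside -1 to 1 is refused whole. A call with a gripper value outside its range is refused whole. The fingers move at their own pace and stop on an object; FORCE is the grip in N (left out, the last holds). Time passes only in rows, so rows that repeat a pose let the fingers close. It gives the time, the measured TCP pose, the force, the opening and the grip force at its end, in the units of the state.
- manip.read_state(): the state, without advancing time (a new reading comes with each control period).
- manip.get_image(name): name is "scene" or "top" or "wrist"; returns a dict with "image" (384x512x3 uint8, red, green, blue), "fx", "fy", "cx", "cy" (pixels), "rvec" (rotation vector, rad) and "tvec" (3), from world to camera coordinates, as OpenCV has them. Camera axes: x right, y down, z forward; pixel columns grow to the right and rows downward; lengths in m; the calibration is good to about 2 mm. The wrist camera is an equidistant fisheye: a pixel r from the principal point sees the ray r / f radians off the axis. A picture is of the moment at which its call begins. There is no depth.
- manip.hand_in(): hands the job in; it is judged then, once.
The state is a dict: "time_s": time; "joints": joint angles; "joint_velocities": joint speeds; "effort": joint torques, N m; "position": TCP position; "tcp_rot": TCP orientation; "wrist_force": force on the tool from outside, world axes, zero at the start; "torque": the same for the moment, N m; "gripper_width": finger opening in m; "finger_force": force on a finger pad.
Only numpy, scipy, OpenCV 4.12 (cv2) and the standard library are available. Lean on these libraries where they do the work, as an engineer would, in place of code of your own. Each camera call takes 0.05 s, during which the arm holds its last target. There are 200 camera calls.

## Working session

There is one attempt and no reset: what is moved stays moved. The work goes in short steps, Python scripts to look and compute and a shell command to move; the robot and the scene stay as the last step left them, time stands still between calls to the robot, and variables do not carry over. Pictures are saved under pics/ and viewed, at most 13 in all, crops included, and the job is handed in when it is done.

```bash
mkdir -p pics; ls; python3 - <<'E'
from station import manip
import cv2,numpy as np
for n in ["scene","top"]:
    d=manip.get_image(n); cv2.imwrite(f"pics/{n}0.png",d["image"][:,:,::-1]); np.save(f"pics/{n}0.npy",d,allow_pickle=True)
    R=cv2.Rodrigues(np.array(d["rvec"]))[0]; print(n,d["fx"],d["cx"],d["cy"],(-R.T@np.array(d["tvec"])).round(3),R[2].round(2))
print(manip.read_state())
E
```

```text
pics
scene 441.61683901110837 255.77520129517558 182.16404088549103 [0.037 1.012 0.87 ] [ 0.43 -0.68 -0.59]
top 498.7379146616506 255.57756069889436 190.670832839591 [0.465 0.202 1.251] [ 0.09  0.   -1.  ]
{'time_s': 0.1, 'joints': array([ 1.29651626,  0.41791143, -0.01030208,  1.6141074 ,  0.00468974,
        1.11067436, -0.05301382]), 'joint_velocities': array([-0.00152913,  0.00039439, -0.00158199, -0.00075239, -0.00070059,
        0.00207091,  0.00093361]), 'effort': array([ 8.59114516e-04, -8.52591419e+01,  6.39881641e-01, -4.26699829e+01,
       -4.88388143e-02,  1.63660501e-02, -4.71960630e-05]), 'position': array([ 0.14409294, -0.60782327,  0.20489238]), 'tcp_rot': array([ 9.93234833e-01,  1.16121821e-01, -9.99525057e-05, -5.28974108e-04]), 'wrist_force': array([-0.52881591,  0.48350518, -0.46055516]), 'torque': array([-0.0114914 ,  0.03748981, -0.00891955]), 'finger_force': 0.0, 'gripper_width': 0.09387988774024852}
```

View pics/scene0.png

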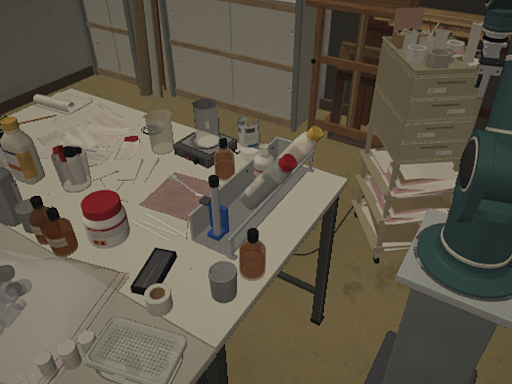

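View pics/top0.png

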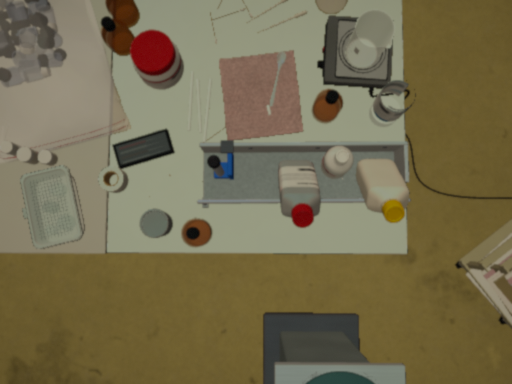

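The scene view shows the follower knob at (214,182), red cap (288,163), yellow cap (315,134) and amber (252,250). In the top view the rack spans columns 200–408 and rows 142–205. The silver red cap is at (302,215), the yellow cap at (394,210), the small white bottle at (338,160), amber at (196,232) and the tub at (155,223). The silver bottle is the one nearest the follower.

```bash
cat > h.py <<'E'
import cv2,numpy as np
from station import manip
def load(n): return np.load(f"pics/{n}.npy",allow_pickle=True).item()
def ray(d,u,v):
    R=cv2.Rodrigues(np.array(d["rvec"],float))[0]; c=-R.T@np.array(d["tvec"],float)
    r=R.T@np.array([(u-d["cx"])/d["fx"],(v-d["cy"])/d["fy"],1]); return c,r/np.linalg.norm(r)
def onz(d,u,v,z):
    c,r=ray(d,u,v); return c+r*(z-c[2])/r[2]
def tri(*rays):
    A=np.zeros((3,3));b=np.zeros(3)
    for c,r in rays:
        P=np.eye(3)-np.outer(r,r);A+=P;b+=P@c
    return np.linalg.solve(A,b)
def blob(d,lo,hi,roi):
    x0,y0,x1,y1=roi; h=cv2.cvtColor(d["image"],cv2.COLOR_RGB2HSV)[y0:y1,x0:x1]
    m=cv2.inRange(h,np.array(lo),np.array(hi)); n,l,s,c=cv2.connectedComponentsWithStats(m)
    k=1+np.argmax(s[1:,4]); return c[k]+[x0,y0],s[k]+[x0,y0,0,0,0]
def shift(p):  # world displacement -> tool-axis shares of 10cm
    from scipy.spatial.transform import Rotation as Ro
    s=manip.read_state(); R=Ro.from_quat(s["tcp_rot"]).as_matrix()
    return (R.T@(np.array(p)-s["position"])/0.1).round(3)
E
python3 - <<'E'
from h import *
t=load("top0");s=load("scene0")
red=[(0,150,90),(8,255,255)];yel=[(20,150,100),(32,255,255)];blu=[(100,120,60),(125,255,255)];blk=[(0,0,0),(179,255,45)]
for n,c,rt,rs in [("red",red,(280,195,325,235),(270,145,310,180)),("yel",yel,(370,190,420,230),(300,120,330,150)),("knob",blk,(200,150,222,178),(205,170,225,192)),("ambcap",blk,(180,220,210,250),(240,225,262,250)),("blue",blu,(200,140,240,185),(200,190,235,245))]:
    a,A=blob(t,*c,rt);b,B=blob(s,*c,rs); print(n,a.round(1),A,b.round(1),B,tri(ray(t,*a),ray(s,*b)).round(3))
print("amb132",onz(t,194,233,.142),"white",onz(t,341,156,.15),"tub",onz(t,155,223,.08))
im=t["image"][130:250,190:420,::-1]; cv2.imwrite("pics/topc.png",cv2.resize(im,None,fx=3.4,fy=3.4,interpolation=cv2.INTER_CUBIC))
E
```

```text
red [302.  215.5] [292 204  21  23 207] [286.9 161.4] [279 154  18  16 109] [0.506 0.108 0.193]
yel [392.8 210.5] [382 200  22  22 390] [314.5 132.4] [307 126  16  15 155] [ 0.517 -0.087  0.187]
knob [213.6 161.7] [208 156  12  13 121] [213.5 180.8] [209 175  10  13 109] [0.619 0.295 0.201]
ambcap [192.4 232.9] [187 228  12  11 111] [252.4 235.2] [247 228  11  15 137] [0.468 0.348 0.127]
blue [226.9 167.5] [214 153  19  26 226] [219.4 222.7] [208 203  21  38 334] [0.627 0.276 0.04 ]
amb132 [0.46877841 0.34282847 0.142     ] white [0.641057   0.01652195 0.15      ] tub [0.49199915 0.4426142  0.08      ]
```

View pics/topc.png

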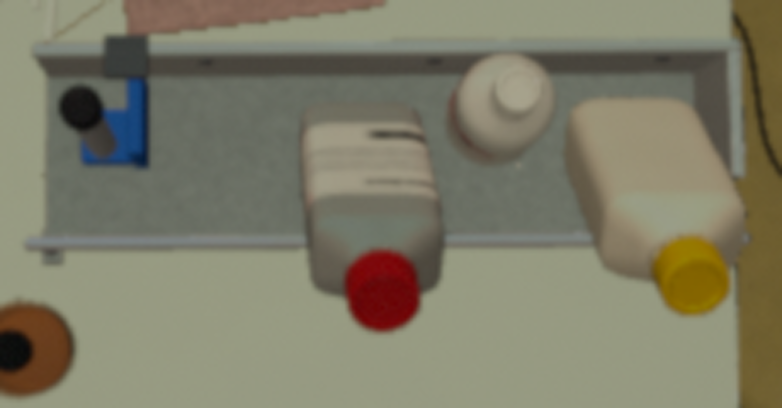

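The crop shows the rail running from crop (30,245) to (745,238), and the end stop's inner top edge at about (730,50)–(735,175). The silver bottle is at crop x 305–440, white at 455–553 and cream at 565–745. The follower face is at crop x 147.

```bash
python3 - <<'E'
from h import *
t=load("top0");s=load("scene0")
f=lambda u,v:(190+(u+.5)/3.4-.5,130+(v+.5)/3.4-.5)
P={}
for n,u,v,z in [("railL",30,244,.077),("railR",745,238,.077),("railmid",230,242,.077),("wallTopL",40,50,.095),("wallTopR",730,45,.095),("wallFaceL",200,54,.095),("wallFaceR",690,51,.095),("stopface",729,172,.095),("stopface2",723,60,.095),("followFaceTop",148,165,.09),("whitecap",517,92,.15),("silverBaseL",306,110,.0),("silverL",305,170,.08),("silverR",437,170,.08),("boardL",45,200,.006)]:
    P[n]=onz(t,*f(u,v),z); print(n,P[n].round(4))
E
```

```text
railL [0.5433 0.3416 0.077 ]
railR [ 0.5493 -0.1542  0.077 ]
railmid [0.5452 0.2028 0.077 ]
wallTopL [0.6764 0.3345 0.095 ]
wallTopR [ 0.6814 -0.1415  0.095 ]
wallFaceL [0.6739 0.224  0.095 ]
wallFaceR [ 0.6771 -0.1139  0.095 ]
stopface [ 0.5933 -0.1388  0.095 ]
stopface2 [ 0.6709 -0.1365  0.095 ]
followFaceTop [0.5973 0.2595 0.09  ]
whitecap [0.6395 0.015  0.15  ]
silverBaseL [0.6492 0.1467 0.    ]
silverL [0.5953 0.1509 0.08  ]
silverR [0.5957 0.0592 0.08  ]
boardL [0.5806 0.3395 0.006 ]
```

```bash
python3 -m handwheel '[[[1,0.8,-0.83,0,0.036],[1,0.8,-0.83,0,0.036],[1,0.8,-0.83,0,0.036],[1,0.8,-0.83,0,0.036]]]'
python3 -m handwheel '[[[1,0.6,-1,0,0],[1,0.6,-1,0,0],[1,0.6,-1,0,0]]]'
python3 -m handwheel '[[[1,0.6,-1,0,0],[1,0.6,-1,0,0],[1,0.6,-1,0,0]]]'
python3 -m handwheel '[[[1,0.6,-1,0,0],[1,0.6,-1,0,0],[1,0.6,-1,0,0]]]'
python3 -m handwheel '[[[1,0.6,-1,0,0],[1,0.6,-1,0,0],[1,0.6,-1,0,0],[1,0.6,-1,0,0]]]'
python3 -c "
from h import *
s=manip.read_state();print(s['time_s'],s['tcp_rot'],s['joints'],shift([.455,-.087,.165]))"
```

```text
time_s: 0.43
position: [0.2068, -0.5041, 0.2054]
tcp_rot: [1.0, 0.006, 0.0, -0.001]
wrist_force: [1.7, -0.3, -0.3]
gripper_width: 0.0706
finger_force: 0.0
time_s: 0.68
position: [0.2631, -0.4061, 0.2052]
tcp_rot: [1.0, 0.004, -0.0, -0.0]
wrist_force: [1.5, -0.5, -0.3]
gripper_width: 0.0504
finger_force: 0.0
time_s: 0.93
position: [0.3225, -0.3055, 0.2054]
tcp_rot: [1.0, 0.004, -0.0, -0.0]
wrist_force: [1.0, -0.0, 0.2]
gripper_width: 0.0308
finger_force: 0.0
time_s: 1.18
position: [0.3818, -0.2051, 0.2056]
tcp_rot: [1.0, 0.004, 0.0, 0.0]
wrist_force: [1.4, -1.6, -0.4]
gripper_width: 0.0106
finger_force: 0.0
time_s: 1.52
position: [0.4426, -0.1017, 0.2056]
tcp_rot: [1.0, 0.007, 0.0, -0.001]
wrist_force: [-1.2, 0.6, -0.5]
gripper_width: 0.0002
finger_force: 0.0
1.5167 [ 9.99975572e-01  6.93522322e-03  4.92118406e-04 -7.18371589e-04] [ 0.54116392  0.12664927 -0.4100929   2.00843753  0.05741251  1.016873
 -1.45310878] [ 0.125 -0.145  0.406]
```

```bash
python3 -m handwheel '[[[1,0.12,-0.15,0.4,0],[1,0.12,-0.15,0.4,0],[1,0.12,-0.15,0.4,0]]]' | head -2
python3 -m handwheel '[[[1,0.12,0,0,0],[1,0.24,0,0,0],[1,0.34,0,-0.03,0],[1,0.42,0,-0.08,0],[1,0.5,0,-0.12,0]]]'
python3 -m handwheel '[[[1,0.08,0,-0.04,0],[1,0.16,0,-0.07,0],[1,0.24,0,-0.1,0],[1,0.3,0,-0.12,0],[1,0.36,0,-0.13,0]]]'
python3 -m handwheel '[[[1,0.06,0,-0.02,0],[1,0.12,0,-0.03,0],[1,0.18,0,-0.04,0],[1,0.22,0,-0.04,0],[1,0.24,0,-0.04,0]]]'
python3 - <<'E'
from h import *
for n in ["scene","top"]:
    d=manip.get_image(n); np.save(f"pics/{n}1.npy",d,allow_pickle=True)
a=load("scene1")["image"][90:290,160:400];b=load("top1")["image"][110:250,180:420]
cv2.imwrite("pics/v1.png",np.vstack([cv2.resize(a,(480,400)),cv2.resize(b,(480,280))])[:600,:,::-1])
E
```

```text
time_s: 1.77
position: [0.4511, -0.0916, 0.1642]
time_s: 2.18
position: [0.5026, -0.0928, 0.1789]
tcp_rot: [1.0, 0.003, 0.0, 0.0]
wrist_force: [-0.6, -0.2, -0.5]
gripper_width: 0.0004
finger_force: 0.1
time_s: 2.6
position: [0.5388, -0.0917, 0.1908]
tcp_rot: [1.0, 0.003, 0.0, -0.0]
wrist_force: [0.1, -1.0, 0.3]
gripper_width: 0.0002
finger_force: 0.0
time_s: 3.02
position: [0.5626, -0.0915, 0.1943]
tcp_rot: [1.0, 0.003, -0.0, -0.0]
wrist_force: [-0.3, -0.4, -0.1]
gripper_width: 0.0002
finger_force: 0.0
```

View pics/v1.png

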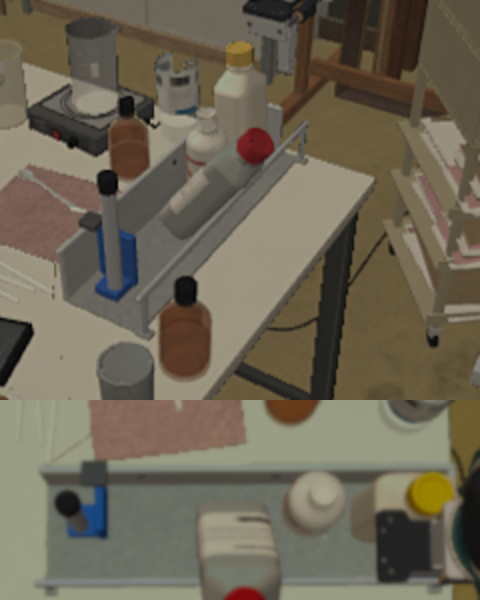

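The cream bottle stands upright (yellow cap at (240,53) in the montage) and the small white bottle is still standing. Next is the silver bottle.

```bash
python3 -m handwheel '[[[1,-0.4,0,0,0],[1,-0.8,0,0,0],[1,-1,0,0,0],[1,-1,0,0,0]]]' | head -2
python3 -m handwheel '[[[1,-0.12,-1,0.1,0],[1,-0.12,-1,0.1,0],[1,-0.12,-1,0.1,0],[1,-0.12,-1,0.1,0]]]' | head -2
python3 -m handwheel '[[[1,0,-1,0.1,0],[1,0,-1,0.1,0],[1,0,-1,0.1,0],[1,0,-1,0.1,0]]]' | head -3
python3 -m handwheel '[[[1,0.12,0,0,0],[1,0.24,0,0,0],[1,0.34,0,-0.03,0],[1,0.42,0,-0.07,0],[1,0.5,0,-0.1,0]]]' | head -4
python3 -m handwheel '[[[1,0.08,0,-0.04,0],[1,0.16,0,-0.07,0],[1,0.24,0,-0.1,0],[1,0.32,0,-0.13,0],[1,0.4,0,-0.14,0]]]'| head -4
python3 -m handwheel '[[[1,0.06,0,-0.02,0],[1,0.12,0,-0.03,0],[1,0.18,0,-0.04,0],[1,0.23,0,-0.04,0],[1,0.27,0,-0.04,0]]]'| head -4
```

```text
time_s: 3.45
position: [0.4585, -0.0926, 0.1945]
time_s: 3.78
position: [0.4491, 0.0117, 0.1845]
time_s: 4.12
position: [0.4486, 0.1116, 0.1744]
tcp_rot: [1.0, 0.006, -0.0, -0.001]
time_s: 4.53
position: [0.4996, 0.1074, 0.1848]
tcp_rot: [1.0, 0.003, -0.0, -0.0]
wrist_force: [-0.0, 0.6, 1.0]
time_s: 4.95
position: [0.5398, 0.1083, 0.199]
tcp_rot: [1.0, 0.003, 0.0, -0.0]
wrist_force: [-0.2, 0.5, 0.9]
time_s: 5.37
position: [0.5663, 0.1085, 0.2024]
tcp_rot: [1.0, 0.003, -0.0, -0.0]
wrist_force: [-0.9, 0.9, -0.5]
```

```bash
python3 -m handwheel '[[[-0.2,-0.4,0,0,0],[-0.2,-0.8,0,0,0],[-0.2,-1,0,0,0],[-0.2,-1,0,0,0]]]' | head -2
python3 -m handwheel '[[[-0.2,0,-1,-0.5,0],[-0.2,0,-1,-0.5,0],[-0.2,0,-1,-0.5,0],[-0.2,0,-1,-0.5,0]]]' | head -2
python3 - <<'E'
from h import *
for n in ["scene","top"]:
    d=manip.get_image(n); np.save(f"pics/{n}2.npy",d,allow_pickle=True)
a=load("scene2")["image"][90:290,160:400];b=load("top2")["image"][110:250,180:420]
cv2.imwrite("pics/v2.png",np.vstack([cv2.resize(a,(480,400)),cv2.resize(b,(480,280))])[:600,:,::-1])
s=manip.read_state();print(s["joints"].round(2),s["position"],s["gripper_width"])
E
```

```text
time_s: 5.7
position: [0.4626, 0.1079, 0.2025]
time_s: 6.03
position: [0.4656, 0.2136, 0.2552]
[ 0.08  0.21 -0.64  1.82  0.14  1.15 -2.17] [0.46554362 0.20861468 0.25262197] 0.05549915442147214
```

View pics/v2.png

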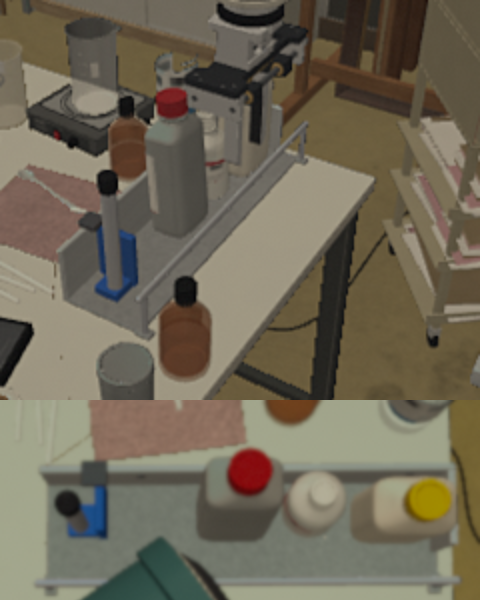

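Both bottles are upright in the lane (red cap (173,100), yellow cap (430,497) in the montage), and white is still standing. Next I turn the tool by 90° for the amber bottle.

```bash
for i in 1; do python3 -m handwheel '[[[-0.2,0,0,0,0.083],[-0.2,0,0,0,0.083],[-0.2,0,0,0,0.083],[-0.2,0,0,0,0.083],[-0.2,0,0,0,0.083]]]' | sed -n 2,3p
python3 -m handwheel '[[[-0.2,0,0,0,0.083],[-0.2,0,0,0,0.083],[-0.2,0,0,0,0.083],[-0.2,0,0,0,0.083],[-0.2,0,0,0,0.083]]]' | sed -n 2,3p
python3 -m handwheel '[[[-0.2,0,0,0,0.084],[-0.2,0,0,0,0.084],[-0.2,0,0,0,0.084],[-0.2,0,0,0,0.084],[-0.2,0,0,0,0.084]]]' | sed -n 2,3p; done
python3 - <<'E'
from h import *
print(manip.read_state()["joints"].round(2),shift([.468,.345,.2]))
d=manip.get_image("top"); s0=load("scene0")
for x in [(load("top0"),s0)]: pass
E
```

```text
position: [0.4655, 0.2065, 0.2519]
tcp_rot: [0.966, -0.259, -0.0, 0.0]
position: [0.4645, 0.2051, 0.2451]
tcp_rot: [0.931, -0.365, -0.005, 0.009]
position: [0.4634, 0.2032, 0.2368]
tcp_rot: [0.899, -0.436, -0.015, 0.02]
[-0.99  0.23  0.6   1.85 -0.14  1.16 -2.81] [-1.081 -0.931  0.334]
```

```bash
for i in 1; do python3 -m handwheel '[[[-0.2,0,0,0,-0.09],[-0.2,0,0,0,-0.09],[-0.2,0,0,0,-0.09],[-0.2,0,0,0,-0.09],[-0.2,0,0,0,-0.09]]]' | sed -n 2,3p
python3 -m handwheel '[[[-0.2,0,0,0,-0.09],[-0.2,0,0,0,-0.09],[-0.2,0,0,0,-0.09],[-0.2,0,0,0,-0.09],[-0.2,0,0,0,-0.09]]]' | sed -n 2,3p
python3 -m handwheel '[[[-0.2,0,0,0,-0.09],[-0.2,0,0,0,-0.09],[-0.2,0,0,0,-0.09],[-0.2,0,0,0,-0.09],[-0.2,0,0,0,-0.09]]]' | sed -n 2,3p; done
python3 - <<'E'
from h import *
print(manip.read_state()["joints"].round(2))
E
```

```text
position: [0.4633, 0.2036, 0.2367]
tcp_rot: [0.986, -0.163, -0.02, 0.015]
position: [0.4633, 0.2034, 0.2367]
tcp_rot: [0.993, 0.118, -0.024, 0.008]
position: [0.4633, 0.2034, 0.2367]
tcp_rot: [0.92, 0.391, -0.025, 0.001]
[-0.78  0.21  0.36  1.84 -0.08  1.15 -1.17]
```

```bash
python3 -m handwheel '[[[-0.2,0,0,0,-0.062],[-0.2,0,0,0,-0.062],[-0.2,0,0,0,-0.062],[-0.2,0,0,0,-0.062]]]' | sed -n 2,3p
python3 -m handwheel '[[[-0.2,0,0,0,-0.062],[-0.2,0,0,0,-0.062],[-0.2,0,0,0,-0.062],[-0.2,0,0,0,-0.062]]]'
python3 - <<'E'
from h import *
from scipy.spatial.transform import Rotation as Ro
s=manip.read_state();print(s["joints"].round(2),Ro.from_quat(s["tcp_rot"]).as_matrix().round(3),shift([.468,.345,.2]))
E
```

```text
position: [0.4633, 0.2035, 0.2368]
tcp_rot: [0.828, 0.561, -0.025, -0.003]
time_s: 9.35
position: [0.4633, 0.2037, 0.2368]
tcp_rot: [0.705, 0.709, -0.024, -0.008]
wrist_force: [0.5, -0.5, -0.6]
gripper_width: 0.0565
finger_force: 0.0
[-0.71  0.21  0.27  1.84 -0.06  1.15 -0.41] [[-0.006  0.999 -0.045]
 [ 1.     0.005 -0.022]
 [-0.022 -0.045 -0.999]] [1.42  0.07  0.335]
```

```bash
python3 -m handwheel '[[[-0.2,0.7,0.04,0.1,0],[-0.2,0.7,0.04,0.1,0],[-0.2,0.7,0.04,0.1,0]]]' | sed -n 2,2p
python3 -m handwheel '[[[-0.2,0.72,0.03,0.2,0],[-0.2,0.72,0.03,0.2,0],[-0.2,0.72,0.03,0.2,0],[-0.2,0.72,0.03,0.2,0]]]'
python3 - <<'E'
from h import *
print(shift([.468,.346,.117]))
w=manip.get_image("wrist");t=manip.get_image("top");cv2.imwrite("pics/w3.png",np.vstack([w["image"][:,:,::-1]]))
E
```

```text
position: [0.4655, 0.2789, 0.224]
time_s: 9.93
position: [0.468, 0.3464, 0.2025]
tcp_rot: [0.707, 0.706, -0.024, -0.008]
wrist_force: [0.5, -0.5, 0.2]
gripper_width: 0.0567
finger_force: 0.0
[0.016 0.039 0.854]
```

View pics/w3.png

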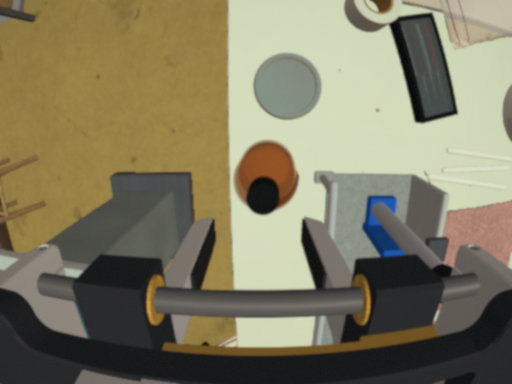

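The wrist view shows the amber cap at (264,195), central between the finger tips at about (213,222) and (303,222), so I descend.

```bash
python3 -m handwheel '[[[-0.2,0.01,0.03,0.3,0],[-0.2,0.02,0.04,0.6,0],[-0.2,0.02,0.04,0.75,0],[-0.2,0.02,0.04,0.85,0],[-0.2,0.02,0.04,0.85,0]]]'
python3 -m handwheel '[[[1,0,0,0,0],[1,0,0,0,0],[1,0,0,0,0],[1,0,0,0,0],[1,0,0,0,0]]]' 25
```

```text
time_s: 10.45
position: [0.4686, 0.3442, 0.1174]
tcp_rot: [0.707, 0.706, -0.024, -0.008]
wrist_force: [-0.3, -1.2, 1.0]
gripper_width: 0.0564
finger_force: 0.0
time_s: 10.87
position: [0.4692, 0.3459, 0.1192]
tcp_rot: [0.707, 0.707, -0.023, -0.008]
wrist_force: [0.3, -0.7, 6.0]
gripper_width: 0.0282
finger_force: 24.9
```

```bash
python3 -m handwheel '[[[1,0,0,-0.25,0],[1,0,0,-0.5,0],[1,0,0,-0.8,0],[1,0,0,-1,0],[1,0,0,-1,0]]]'
python3 -m handwheel '[[[1,-0.25,0,0,0],[1,-0.5,0,0,0],[1,-0.75,0,-0.05,0],[1,-1,0,-0.1,0],[1,-1,0,-0.1,0]]]' | head -2
python3 -m handwheel '[[[1,-0.2,0.1,0,0],[1,-0.42,0.3,0,0],[1,-0.42,0.55,0,0],[1,-0.42,0.8,0,0],[1,-0.42,0.8,0,0]]]'
python3 - <<'E'
from h import *
print(shift([.622,.204,.23]))
for n in ["scene","top"]:
    d=manip.get_image(n); np.save(f"pics/{n}3.npy",d,allow_pickle=True)
a=load("scene3")["image"][90:290,160:400];b=load("top3")["image"][110:250,180:420]
cv2.imwrite("pics/v3.png",np.vstack([cv2.resize(a,(480,400)),cv2.resize(b,(480,280))])[:600,:,::-1])
E
```

```text
time_s: 11.28
position: [0.4749, 0.3489, 0.2227]
tcp_rot: [0.707, 0.707, -0.02, -0.008]
wrist_force: [1.0, 0.6, -3.0]
gripper_width: 0.0277
finger_force: 25.0
time_s: 11.7
position: [0.4746, 0.2433, 0.231]
time_s: 12.12
position: [0.5567, 0.2051, 0.2266]
tcp_rot: [0.707, 0.706, -0.024, -0.008]
wrist_force: [0.7, 0.9, -2.6]
gripper_width: 0.0275
finger_force: 25.0
[-0.011  0.651 -0.063]
```

View pics/v3.png

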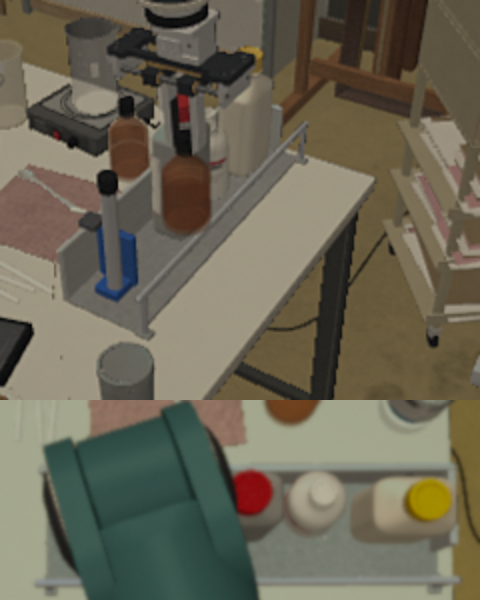

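Amber hangs upright from the gripper at (186,190) in the montage, clear of the rack. I move it over the lane and lower it.

```bash
python3 -m handwheel '[[[1,0,0.25,0,0],[1,0,0.5,0,0],[1,0.02,0.69,0,0],[1,0.02,0.69,0,0]]]' | head -2
python3 -m handwheel '[[[1,0,0,0.2,0],[1,0,0,0.4,0],[1,0,0,0.6,0],[1,0,0,0.75,0],[1,0,0,0.85,0]]]'
python3 -c "
from h import *
print(shift([.622,.204,.127]))"
```

```text
time_s: 12.55
position: [0.6243, 0.2082, 0.2236]
time_s: 12.97
position: [0.6172, 0.2066, 0.138]
tcp_rot: [0.706, 0.707, -0.024, -0.009]
wrist_force: [-0.5, 0.4, -2.7]
gripper_width: 0.0278
finger_force: 25.0
[-0.024  0.053  0.109]
```

```bash
python3 -m handwheel '[[[1,0,0.03,0.04,0],[1,0,0.03,0.08,0],[1,0,0.03,0.11,0],[1,0,0.03,0.13,0],[1,0,0.03,0.13,0]]]'
python3 -m handwheel '[[[-0.2,0,0,0,0],[-0.2,0,0,0,0],[-0.2,0,0,0,0],[-0.2,0,0,0,0],[-0.2,0,0,0,0]]]'
```

```text
time_s: 13.38
position: [0.6214, 0.2061, 0.1269]
tcp_rot: [0.707, 0.707, -0.023, -0.008]
wrist_force: [0.2, 0.2, -2.2]
gripper_width: 0.028
finger_force: 25.0
time_s: 13.8
position: [0.6216, 0.2061, 0.127]
tcp_rot: [0.707, 0.707, -0.023, -0.008]
wrist_force: [-0.5, 0.8, 1.6]
gripper_width: 0.0553
finger_force: 0.0
```

```bash
python3 -m handwheel '[[[-0.2,0,0,-0.3,0],[-0.2,0,0,-0.6,0],[-0.2,0,0,-1,0],[-0.2,0,0,-1,0]]]' | head -2
python3 -m handwheel '[[[1,0,0,-0.4,0],[1,0.3,0,-0.6,0],[1,0.7,0,-0.6,0],[1,1,0,-0.6,0],[1,1,0,-0.6,0]]]' | head -2
python3 -m handwheel '[[[1,0.35,-0.08,0,0],[1,0.35,-0.08,0,0],[1,0.35,-0.08,0,0],[1,0.35,-0.08,0,0],[1,0.35,-0.08,0,0]]]' | head -9
python3 - <<'E'
from h import *
t0=load("top0")
for n in ["scene","top"]:
    d=manip.get_image(n); np.save(f"pics/{n}4.npy",d,allow_pickle=True)
a=load("scene4")["image"][90:290,160:400];b=load("top4")["image"][110:250,180:420]
cv2.imwrite("pics/v4.png",np.vstack([cv2.resize(a,(480,400)),cv2.resize(b,(480,280))])[:600,:,::-1])
print(shift([.619,.338,.165]))
E
```

```text
time_s: 14.13
position: [0.6287, 0.2089, 0.2342]
time_s: 14.55
position: [0.6265, 0.3168, 0.2836]
time_s: 14.97
position: [0.6209, 0.3433, 0.2841]
tcp_rot: [0.707, 0.707, -0.023, -0.008]
wrist_force: [-0.2, -0.2, 0.4]
gripper_width: 0.0005
finger_force: 0.0
[-0.028  0.035  1.192]
```

View pics/v4.png

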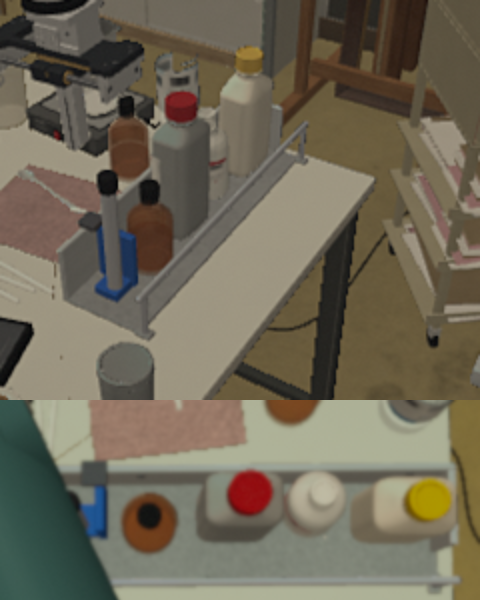

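Amber stands upright in the free place (cap at (150,190) in the montage), and all four bottles are standing. I descend behind the post and push.

```bash
python3 -m handwheel '[[[1,-0.03,0.03,0.3,0],[1,-0.03,0.03,0.6,0],[1,-0.03,0.03,0.9,0],[1,-0.03,0.03,1,0],[1,-0.03,0.03,1,0]]]' | sed -n 2,4p
python3 -m handwheel '[[[1,0,0.0,0.1,0],[1,0,0.0,0.19,0],[1,0,0.0,0.19,0]]]' | sed -n 2,4p
python3 -m handwheel '[[[1,-0.05,0,0,0],[1,-0.1,0,0,0],[1,-0.15,0,0,0],[1,-0.2,0,0,0],[1,-0.25,0,0,0]]]' | sed -n 2,4p
python3 -m handwheel '[[[1,-0.05,0,0,0],[1,-0.1,0,0,0],[1,-0.15,0,0,0],[1,-0.2,0,0,0],[1,-0.25,0,0,0]]]' | sed -n 1,4p
```

```text
position: [0.618, 0.3383, 0.1818]
tcp_rot: [0.707, 0.707, -0.025, -0.009]
wrist_force: [-0.4, -0.4, 0.7]
position: [0.6179, 0.3387, 0.1643]
tcp_rot: [0.707, 0.707, -0.024, -0.008]
wrist_force: [-0.0, 0.0, -0.5]
position: [0.6184, 0.3135, 0.1662]
tcp_rot: [0.707, 0.707, -0.023, -0.008]
wrist_force: [1.4, 1.8, -0.0]
time_s: 16.57
position: [0.6183, 0.2888, 0.1662]
tcp_rot: [0.707, 0.707, -0.023, -0.008]
wrist_force: [3.1, 3.2, -1.5]
```

```bash
python3 -m handwheel '[[[1,-0.04,0,0,0],[1,-0.08,0,0,0],[1,-0.12,0,0,0],[1,-0.16,0,0,0],[1,-0.2,0,0,0]]]' | sed -n 2,4p
python3 -m handwheel '[[[1,-0.03,0,0,0],[1,-0.06,0,0,0],[1,-0.09,0,0,0],[1,-0.12,0,0,0],[1,-0.15,0,0,0]]]' | sed -n 1,4p
python3 - <<'E'
from h import *
for n in ["scene","top"]:
    d=manip.get_image(n); np.save(f"pics/{n}5.npy",d,allow_pickle=True)
a=load("scene5")["image"][90:290,160:400];b=load("top5")["image"][110:250,180:420]
cv2.imwrite("pics/v5.png",np.vstack([cv2.resize(a,(480,400)),cv2.resize(b,(480,280))])[:600,:,::-1])
E
```

```text
position: [0.6181, 0.2691, 0.1664]
tcp_rot: [0.706, 0.707, -0.023, -0.008]
wrist_force: [3.6, 6.6, -2.4]
time_s: 17.4
position: [0.6179, 0.2542, 0.1666]
tcp_rot: [0.706, 0.707, -0.023, -0.008]
wrist_force: [2.9, 6.0, -4.2]
```

View pics/v5.png

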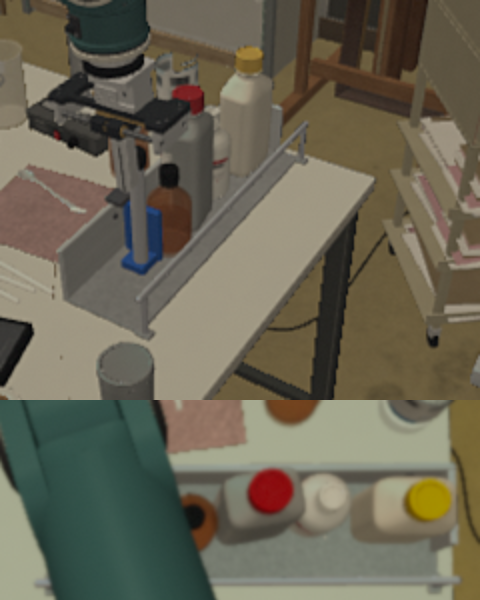

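The row is sliding upright; the amber is against the silver and the silver has reached the white, with a gap left before the cream. I continue.

```bash
python3 -m handwheel '[[[1,-0.03,0,0,0],[1,-0.06,0,0,0],[1,-0.09,0,0,0],[1,-0.12,0,0,0],[1,-0.15,0,0,0]]]' | sed -n 2,4p
python3 -m handwheel '[[[1,-0.02,0,0,0],[1,-0.04,0,0,0],[1,-0.05,0,0,0],[1,-0.06,0,0,0],[1,-0.06,0,0,0]]]' | sed -n 1,4p
python3 -m handwheel '[[[1,-0.01,0,0,0],[1,-0.02,0,0,0],[1,-0.02,0,0,0]]]' | sed -n 1,4p
python3 - <<'E'
from h import *
for n in ["scene","top"]:
    d=manip.get_image(n); np.save(f"pics/{n}6.npy",d,allow_pickle=True)
a=load("scene6")["image"][90:290,160:400];b=load("top6")["image"][110:250,180:420]
cv2.imwrite("pics/v6.png",np.vstack([cv2.resize(a,(384,320)),cv2.resize(b,(480,280))[:, :384]*0])[:320,:,::-1])
cv2.imwrite("pics/v6.png",cv2.resize(b,(800,467),interpolation=cv2.INTER_CUBIC)[:,:,::-1])
E
```

```text
position: [0.6179, 0.2395, 0.1669]
tcp_rot: [0.706, 0.707, -0.023, -0.009]
wrist_force: [3.3, 7.6, -5.4]
time_s: 18.33
position: [0.6178, 0.2336, 0.1669]
tcp_rot: [0.706, 0.707, -0.023, -0.009]
wrist_force: [2.1, 7.5, -5.6]
time_s: 18.58
position: [0.6178, 0.232, 0.167]
tcp_rot: [0.706, 0.708, -0.023, -0.009]
wrist_force: [3.7, 8.0, -6.3]
```

View pics/v6.png

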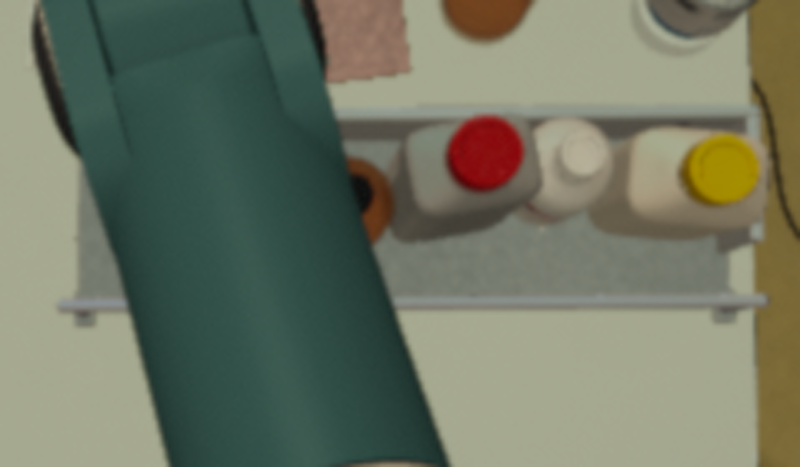

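All bottles are upright, with the silver yawed slightly. White is nearly on cream (about (610,180)), and the force is only 8 N. I push on until the force climbs.

```bash
python3 -m handwheel '[[[1,-0.01,0,0,0],[1,-0.02,0,0,0],[1,-0.03,0,0,0],[1,-0.03,0,0,0]]]' | sed -n 2,4p
python3 -m handwheel '[[[1,-0.01,0,0,0],[1,-0.02,0,0,0],[1,-0.02,0,0,0]]]' | sed -n 2,4p
python3 -m handwheel '[[[1,-0.01,0,0,0],[1,-0.02,0,0,0],[1,-0.02,0,0,0]]]' | sed -n 2,4p
```

```text
position: [0.6178, 0.2293, 0.167]
tcp_rot: [0.706, 0.708, -0.023, -0.009]
wrist_force: [5.2, 9.7, -6.4]
position: [0.6178, 0.2282, 0.167]
tcp_rot: [0.706, 0.708, -0.023, -0.009]
wrist_force: [6.4, 13.9, -8.6]
position: [0.6178, 0.2279, 0.1671]
tcp_rot: [0.705, 0.708, -0.022, -0.01]
wrist_force: [8.0, 22.1, -11.7]
```

```bash
python3 -m handwheel '[[[1,-0.01,0,0,0],[1,-0.02,0,0,0],[1,-0.02,0,0,0],[1,-0.02,0,0,0]]]' | sed -n 2,4p
python3 - <<'E'
from h import *
d=manip.get_image("scene"); np.save("pics/scene7.npy",d,allow_pickle=True)
t=load("top0")
b=manip.get_image("top")["image"][140:195,260:420]
a=d["image"][100:240,190:330]
cv2.imwrite("pics/v7.png",np.vstack([cv2.resize(a,(330,330)).copy() if 0 else cv2.copyMakeBorder(cv2.resize(a,(330,330)),0,0,0,470,0),cv2.resize(b,(800,270),interpolation=cv2.INTER_CUBIC)])[:,:,::-1])
E
```

```text
position: [0.6178, 0.2276, 0.1671]
tcp_rot: [0.705, 0.709, -0.021, -0.01]
wrist_force: [9.6, 28.9, -14.8]
```

View pics/v7.png

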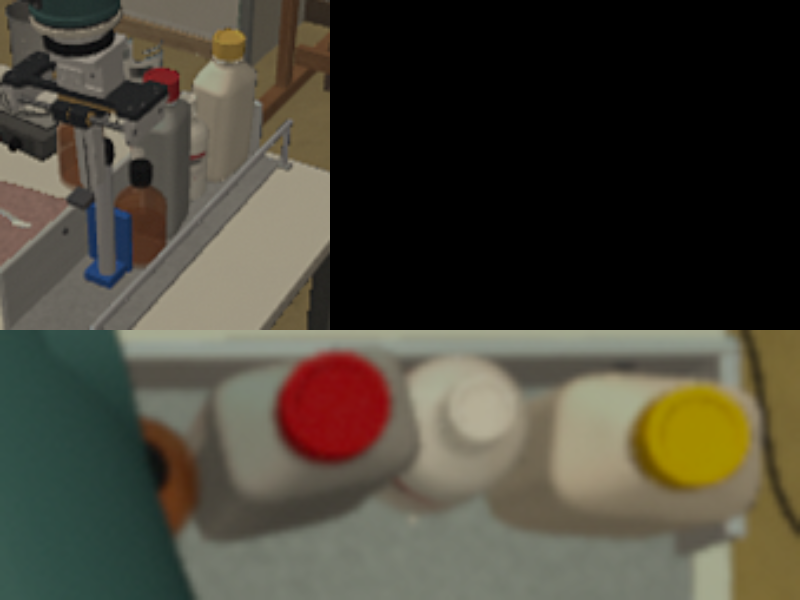

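The row is solid: force rises without travel and every bottle touches its neighbour. I back off, lift clear and check.

```bash
python3 -m handwheel '[[[1,0.2,0,0,0],[1,0.4,0,0,0],[1,0.6,0,0,0],[1,0.8,0,0,0],[1,0.8,0,0,0]]]' | sed -n 2,4p
python3 -m handwheel '[[[1,0,0,-0.4,0],[1,0,0,-0.8,0],[1,0,0,-1,0],[1,0,0,-1,0]]]' | sed -n 2,4p
python3 -m handwheel '[[[1,0.3,-0.3,0,0],[1,0.7,-0.7,0,0],[1,1,-1,0,0],[1,1,-1,0,0],[1,1,-1,0,0]]]' | sed -n 1,4p
python3 - <<'E'
from h import *
for n in ["scene","top"]:
    d=manip.get_image(n); np.save(f"pics/{n}8.npy",d,allow_pickle=True)
t=load("top8");s=load("scene8");blk=((0,0,0),(179,255,45))
a,_=blob(t,*blk,(235,148,262,185));b,_=blob(s,*blk,(220,160,250,195));print(a,b,tri(ray(t,*a),ray(s,*b)).round(4))
A=s["image"][90:260,180:340];B=t["image"][130:210,190:420]
cv2.imwrite("pics/v8.png",np.vstack([cv2.copyMakeBorder(cv2.resize(A,(300,319)),0,0,0,500,0),cv2.resize(B,(800,278),interpolation=cv2.INTER_CUBIC)])[:,:,::-1])
E
```

```text
position: [0.6168, 0.3058, 0.1653]
tcp_rot: [0.705, 0.709, -0.024, -0.009]
wrist_force: [0.3, 1.3, -0.4]
position: [0.6244, 0.3035, 0.2712]
tcp_rot: [0.707, 0.707, -0.021, -0.007]
wrist_force: [0.6, -0.1, -0.1]
time_s: 21.12
position: [0.5187, 0.4074, 0.2678]
tcp_rot: [0.705, 0.709, -0.024, -0.009]
wrist_force: [-0.0, -0.1, 0.8]
[255.87155963 161.4587156 ] [234.32075472 161.43396226] [0.6174 0.2049 0.2101]
```

View pics/v8.png

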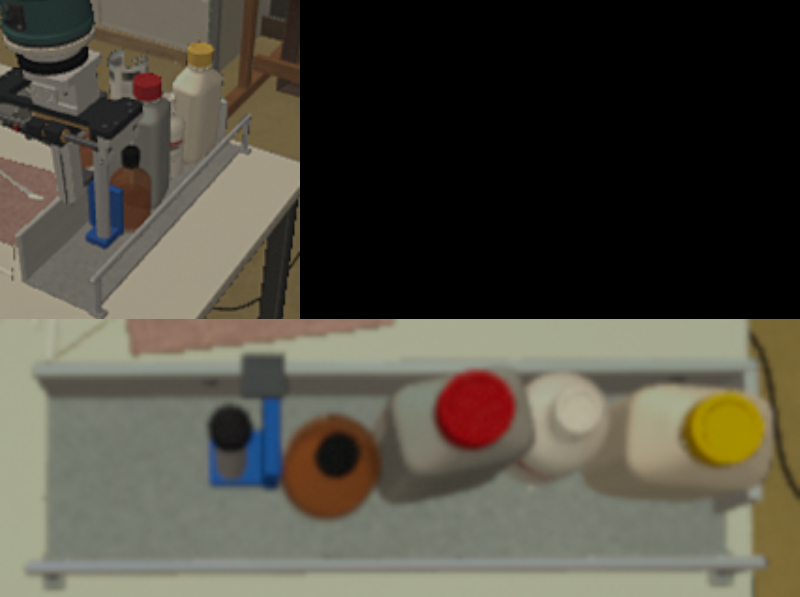

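The row is closed up with all four bottles upright. The knob is at y≈0.205, which puts the follower at about 0.107, and the arm is clear.

```bash
python3 -c "
from station import manip
print(manip.hand_in())"
```

```text
the job is handed in; nothing more can be done
None
```

The job is handed in (no verdict was returned): both tipped bottles and the brown bottle stand upright in the lane, the small white bottle never fell, and the follower was slid last until all four bottles closed up against the end stop (about 0.107, silver left turned slightly), at about 21 s.

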